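Portion two frozen fish pieces with the tipping bucket

TASK

Pack one serving: lay both frozen breaded fish portions from the metal vat in the tipping bucket, then press the bucket's red paddle down past the latch to its stop and keep it down until both portions have dropped into the white pack tray in front of the bucket. Then let the bucket swing fully back to its rest position; both portions must end up lying in the pack tray.

Things in the scene. Friction and masses are not known exactly. Their poses are not given: they have to be found in the camera images.
- portion_a_center (a point): Centre (half-way up) of a golden-brown breaded frozen fish portion, a rigid bar 90 mm long (its x), 46 mm wide (its y), 20 mm thick (z), 0.1 kg. It lies flat in the vat.
- portion_b_center (a point): Centre of the second, equal fish portion, beside the first in the vat, about 100 mm from it.
- vat: Fixed aluminium vat, 214 mm (x) by 292 mm (y), rim 47 mm high, floor about 6 mm above the table; origin at the centre of its underside. Its long side points away from the robot.
- tray: Loose white pack tray, 135 mm (x) by 195 mm (y), 24 mm high, floor about 5 mm thick; origin at the centre of its underside. It already stands in the right place, in a bay with fixed steel side walls (50 mm high) and front plate (58 mm high), where the bucket dumps.
- station: Fixed steel dump station; origin on the table under the bucket's hinge axis, z up. Its -x side faces the robot and is the dumping side; the tray's centre is about 117 mm that way. The hinge axis runs along y, 140 mm above the table, between cheek plates at y = +-90 mm with tops at z = 160 mm. The paddle is on its -y side.
- bucket_in (a point): Middle of the bucket's floor, 156 mm above the table, straight above the hinge; axes turn with the bucket, at rest parallel to the station's. Inside 140 mm (x) by 130 mm (y), walls 38 mm high at the sides and back (+x), front (-x) open. At rest the floor slopes 0.17 rad down to the back, so pieces stay in. Two portions fit on one another, long side along x.
- bucket (a joint): Tipping angle of the bucket (rad): 0 at rest, grows as it tips forward, 1.25 at the stop. A spring pulls it back to 0 all the way, in about one or two seconds; a sprung latch makes the first 0.3 rad stiff (about 10 N at the paddle), after that it goes more easily (5 to 8 N).
- paddle (a point): Push point on top of the red press paddle (85 x 70 x 8 mm plate) that turns with the bucket: 110 mm from the hinge axis, 150 mm to the station's -y side. At rest the arm rises 0.6 rad towards -x, the point 205 mm above the table; at the stop it hangs 0.65 rad below level, 77 mm above the table. Pressing straight down 100 mm in front (-x) of the hinge works the whole stroke.

How it is judged (in metres and radians):
On the way, in this order (a step that is already met when the one before it is completed fails the run):
1. both fish portions lie released in the bucket, the bucket at rest (x of portion_a_center in the frame of bucket_in between -0.075 and 0.075 m and y of portion_a_center in the frame of bucket_in between -0.065 and 0.065 m and z of portion_a_center in the frame of bucket_in between -0.005 and 0.065 m and contact force between the fingers and portion_a below 0.2 N and linear speed of each of portion_a, portion_b below 0.05 m/s and x of portion_b_center in the frame of bucket_in between -0.075 and 0.075 m and y of portion_b_center in the frame of bucket_in between -0.065 and 0.065 m and z of portion_b_center in the frame of bucket_in between -0.005 and 0.065 m and contact force between the fingers and portion_b below 0.2 N and value of joint bucket below 0.1 rad), for 0.2 s.
2. the paddle is held down near the stop (over 1.1 rad) with both portions in the pack tray (value of joint bucket above 1.1 rad and x of portion_a_center in the frame of tray between -0.058 and 0.058 m and y of portion_a_center in the frame of tray between -0.088 and 0.088 m and z of each of portion_a_center, portion_b_center in the frame of tray below 0.06 m and x of portion_b_center in the frame of tray between -0.058 and 0.058 m and y of portion_b_center in the frame of tray between -0.088 and 0.088 m), for 0.1 s.
At the end, for the whole second after the job is handed in: Both portions lie still in the pack tray (centres within its walls and less than 60 mm above its underside), the tray stands level (within 0.15 rad), and the bucket is back at rest (under 0.06 rad) (x of portion_a_center in the frame of tray between -0.058 and 0.058 m and y of portion_a_center in the frame of tray between -0.088 and 0.088 m and z of each of portion_a_center, portion_b_center in the frame of tray below 0.06 m and x of portion_b_center in the frame of tray between -0.058 and 0.058 m and y of portion_b_center in the frame of tray between -0.088 and 0.088 m and value of joint bucket below 0.06 rad and linear speed of each of portion_a, portion_b below 0.02 m/s and angle between tray's own z axis and vertical below 0.15 rad); the robot touches nothing.
It also fails if it takes over 72 s, if anything falls off the work surface, if the arm or the gripper's body presses on something with over 40 N, if the wrist force passes 120 N, or if a joint passes its speed limit or range.

ROBOT

A 6-joint arm with a two-finger parallel gripper is mounted at the origin on a cart in front of the work surface, level with it; the furniture and walls round the work are solid. World frame = base frame: x ahead of the robot, y to its left, z up, the work surface at z = 0. Lengths are in mm, angles in rad, forces in N, time in s.
With the tool pointing down it reaches from about 250 to 725 mm from the base axis. Payload 9.7 kg.
Tool frame: the origin (TCP) lies at the very end of the fingers, on their centre line; the grasp point (between the pads) lies 19 mm behind it (ctrl.grip_point_offset is the distance from the TCP to the grasp point, in mm); z points along the fingers, x is the direction in which the jaws open and shut, and the axes are right-handed (so a half turn about z gives the same grasp; the last joint's range is limited). The gripper opens to 85 mm and grips with 20 to 120 N. Pads are 22 mm wide; open, the fingers measure 114 mm over their backs; the gripper's body (76 mm by 85 mm) begins 54 mm behind the grasp point. The pads swing forward as they close: fully open they stand 13 mm farther back than shut.
Start: joints at [-1.155, 0.087, 0.176, 1.66, 0, 1.571], TCP at [222.154, -503.135, 231.284] pointing down, gripper open.
Joint ranges: [-3.13, 3.13], [-0.85, 1.81], [-1.15, 1.24], [-2.2, 2.28], [-1.44, 1.52], [-3.14, 3.14]. Speed limits (rad/s): [2.22, 2.22, 2.57, 3.14, 3.14, 3.14].

INTERFACE

Orientations are given as a rotation vector (axis times angle).
In Python, from bench import ctrl gives the robot as it stands.
- The arm moves only by the tool drive_tool, never from a script. Its argument "steps" is one flat list of numbers, 4 for each row, row after row: the shift along the tool's x, y, z in m, then the turn about the tool's z in degrees. A call has 1 to 8 rows; each row is the pose to reach, as a shift and turn from the pose commanded when the call began, along the tool's axes at that moment; what a row does not reach only later rows make up. A row lasts 1/8 s, in which the tool goes at most 62.5 mm and 10.7 degrees, less where a joint would pass 70% of its speed; a pose out of reach is approached as far as the arm can. A call with a gripper value outside its range is refused whole. "hand" is the closure in counts, from 0 (fully open) to 255 (shut), set as the call begins (left out, the last holds). The fingers move at their own pace and stop on an object; "newtons" is the grip in N (left out, the last holds). Time passes only in rows, so rows that repeat a pose let the fingers close. It gives the time, the measured TCP pose, the force and the opening at its end, in the units of the state.
- ctrl.get_state(): the state, without advancing time (a new reading comes with each control period).
- ctrl.read_camera(name): name is "scene" or "top" or "wrist"; returns the picture (384x512x3 uint8, red, green, blue); there is no depth.
- ctrl.camera_info(name): a dict with "fx", "fy", "cx", "cy" (pixels), "k1" (the pictures are not rectified: a ray, as slopes to the right and down, at radius r is drawn at 1 + k1 r^2 times it, then the intrinsics apply), "R" (3x3) and "t" (3): a world point X has camera coordinates R X + t. Camera axes: x right, y down, z forward; pixel columns grow to the right and rows downward; lengths in mm; the calibration is good to about 2 mm. A picture is of the moment at which its call begins: read the wrist's pose just before it. camera_info takes no time and is no camera call; for the wrist camera it gives the pose at the moment of the call.
- ctrl.job_done(): hands the job in, once; it reports no verdict.
Trained networks look in the newest picture that a camera, given by its name, has taken for a name from the list of things; names that differ only in an ending like _2 or _b are one class to them, and where a whole thing is asked for, a point or a joint stands for the part that bears it (a point fixed in the world has none). Each returns a list of dicts, best first, with "confidence" (0 to 1); they miss things now and then, are a little off and sometimes report something else, mostly with a low value. They report only what shows in the picture. A call takes as long as a camera call.
- ctrl.find_in(target, camera): "point" ([x, y, z] in mm, in world coordinates, good to about 4 mm: the middle of the surface that is visible of it).
The state is a dict: "time": time; "joint_positions": joint angles; "joint_velocities": joint speeds; "effort": joint torques, N m; "position": TCP position; "tool_rot": TCP orientation; "wrist_force": force on the tool from outside, world axes, zero at the start; "torque": the same for the moment, N m; "gripper_width": finger opening in mm.
Only numpy, scipy, OpenCV 4.12 (cv2) and the standard library are available. Lean on these libraries where they do the work, as an engineer would, in place of code of your own. Each camera call takes 0.05 s, during which the arm holds its last target.

## Working session

There is one attempt and no reset: what is moved stays moved. The work goes in short steps, Python scripts to look and compute and a tool call to move; the robot and the scene stay as the last step left them, time stands still between calls to the robot, and variables do not carry over. Pictures are saved under pics/ and viewed, and the job is handed in when it is done.

Besides the shell and the picture viewer there is one more tool, called after "Emit:" by a JSON object that holds its "method" and its "body", one argument or row to a line. drive_tool: Moves the arm, as the interface text tells. Its arguments: {"type":"object","properties":{"steps":{"type":"array","items":{"type":"number"}},"hand":{"type":"number"},"newtons":{"type":"number"}},"required":["steps"]}

```bash
mkdir -p pics; ls; cat > h.py <<'E'
import numpy as np, cv2
from scipy.spatial.transform import Rotation as Rn
from bench import ctrl
def snap(cam,name):
    im=ctrl.read_camera(cam); cv2.imwrite(f'pics/{name}.png',im[:,:,::-1]); return im
def proj(X,i):
    c=np.array(i['R'])@np.array(X,float)+np.array(i['t']); s=c[:2]/c[2]; s=s*(1+i['k1']*(s@s))
    return [i['fx']*s[0]+i['cx'],i['fy']*s[1]+i['cy']]
def unproj(u,v,z,i):
    d=np.array([(u-i['cx'])/i['fx'],(v-i['cy'])/i['fy']]); s=d.copy()
    for _ in range(20): s=d/(1+i['k1']*(s@s))
    R=np.array(i['R']); o=-R.T@np.array(i['t']); r=R.T@np.array([s[0],s[1],1])
    return o+r*(z-o[2])/r[2]
E
python3 - <<'E'
from h import *
s=ctrl.get_state(); print({k:np.round(v,3) for k,v in s.items()}); print(Rn.from_rotvec(s['tool_rot']).as_matrix().round(3))
print(ctrl.grip_point_offset)
for c in ['scene','top']:
    snap(c,c+'0')
    for n in ['portion_a_center','vat','tray','station','paddle','bucket_in']:
        try: print(c,n,[(np.round(d['point'],0),round(d['confidence'],2)) for d in ctrl.find_in(n,c)[:3]])
        except Exception as e: print(c,n,e)
print(ctrl.get_state()['time'])
E
```

```text
pics
{'time': np.float64(0.0), 'joint_positions': array([-1.155,  0.087,  0.175,  1.66 ,  0.   ,  1.571]), 'joint_velocities': array([ 0.002, -0.001, -0.   , -0.   ,  0.   ,  0.002]), 'effort': array([-2.000e-03, -5.204e+01,  4.648e+01,  1.600e-02, -0.000e+00,
        0.000e+00]), 'position': array([ 222.07 , -502.929,  230.603]), 'tool_rot': array([-2.632e+00,  1.715e+00,  2.000e-03]), 'wrist_force': array([-1.174,  0.349, -0.064]), 'torque': array([ 0.032,  0.071, -0.016]), 'gripper_width': np.float64(85.605)}
[[ 0.404 -0.915 -0.001]
 [-0.915 -0.404  0.001]
 [-0.001 -0.    -1.   ]]
18.700000000000003
scene portion_a_center [(array([ 505., -269.,   24.]), 0.93)]
scene vat [(array([ 460., -304.,    8.]), 0.94)]
scene tray [(array([486.,  66.,   4.]), 0.91), (array([ 460., -305.,    7.]), 0.7)]
scene station [(array([576.,  87., 146.]), 0.64)]
scene paddle [(array([592.,  77., 164.]), 0.82), (array([577.,  83., 148.]), 0.74)]
scene bucket_in [(array([588.,  83., 166.]), 0.86)]
top portion_a_center [(array([ 512., -278.,   22.]), 0.95)]
top vat [(array([ 460., -294.,    2.]), 0.64)]
top tray [(array([470.,  68.,   4.]), 0.83), (array([584.,  69., 162.]), 0.25)]
top station [(array([589.,  71., 155.]), 0.77), (array([ 405., -285.,   25.]), 0.34)]
top paddle [(array([586.,  75., 166.]), 0.76), (array([469.,  68.,   3.]), 0.71)]
top bucket_in [(array([584.,  76., 164.]), 0.94)]
0.7
```

View pics/scene0.png

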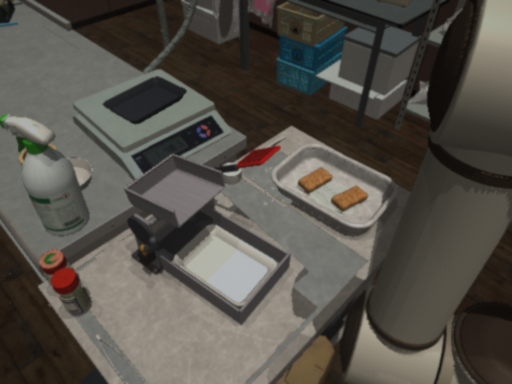

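View pics/top0.png

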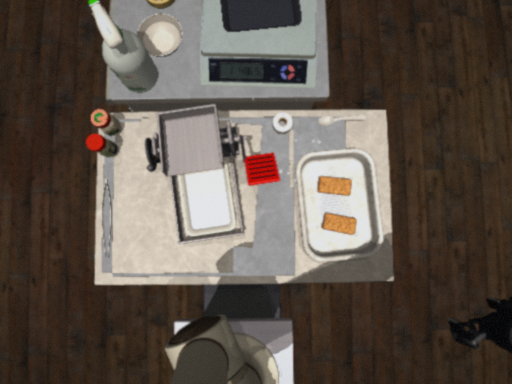

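```bash
python3 - <<'E'
from h import *
i=ctrl.camera_info('top')
im=cv2.imread('pics/top0.png')
hsv=cv2.cvtColor(im,cv2.COLOR_BGR2HSV)
m=cv2.inRange(hsv,(8,110,80),(25,255,255)); m[:150]=0;m[250:]=0;m[:,:300]=0
cs,_=cv2.findContours(m,0,2)
for c in cs:
    if cv2.contourArea(c)<100: continue
    P=np.array([unproj(u,v,26,i)[:2] for u,v in c[:,0]],np.float32)
    print('por',cv2.minAreaRect(P), P.mean(0))
m=cv2.inRange(hsv,(0,150,80),(6,255,255))|cv2.inRange(hsv,(172,150,80),(180,255,255)); m[:,:235]=0;m[:140]=0;m[200:]=0;m[:,290:]=0
c=max(cv2.findContours(m,0,2)[0],key=cv2.contourArea)
P=np.array([unproj(u,v,205,i)[:2] for u,v in c[:,0]],np.float32); print('pad',cv2.minAreaRect(P))
print('cam',-np.array(i['R']).T@i['t'])
cv2.imwrite('pics/t1.png',cv2.resize(im[95:245,130:290],None,fx=4.5,fy=4,interpolation=2)[:600])
cv2.imwrite('pics/t2.png',cv2.resize(im[140:270,290:390],None,fx=4.5,fy=4.5,interpolation=2))
s=cv2.imread('pics/scene0.png');cv2.imwrite('pics/s1.png',cv2.resize(s[125:325,110:310],None,fx=3,fy=3,interpolation=2))
E
```

```text
por ((405.87890625, -286.5017395019531), (86.82523345947266, 42.4096565246582), 78.32174682617188) [ 406.55804 -283.10925]
por ((507.8503723144531, -276.871826171875), (86.7906265258789, 42.96040344238281), 83.56015014648438) [ 505.95    -277.47073]
pad ((528.80224609375, -76.70711517333984), (65.65716552734375, 68.7525863647461), 9.305840492248535)
cam [412.55141102 -57.88967434 973.66383758]
```

View pics/t1.png

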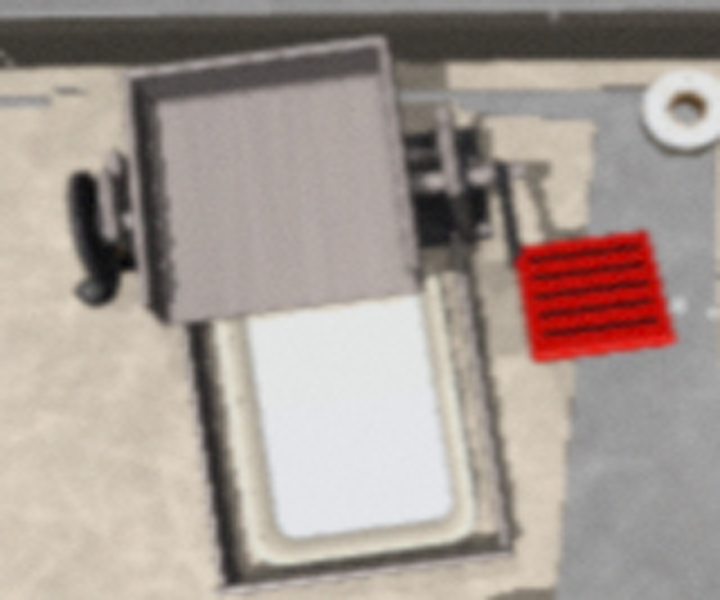

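View pics/s1.png

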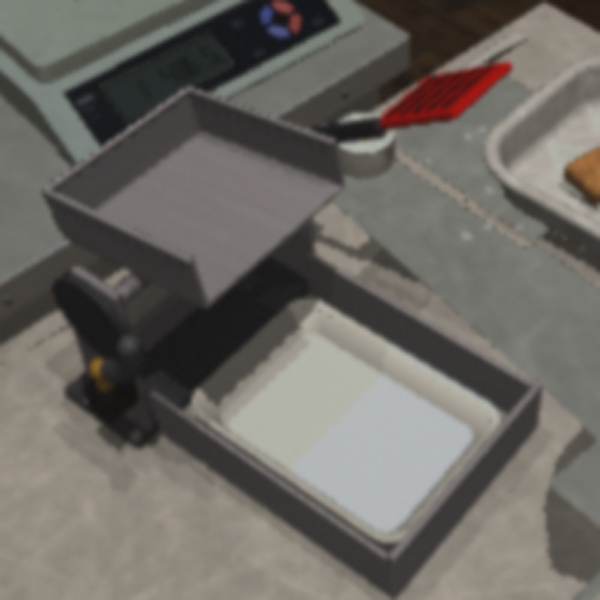

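View pics/t2.png

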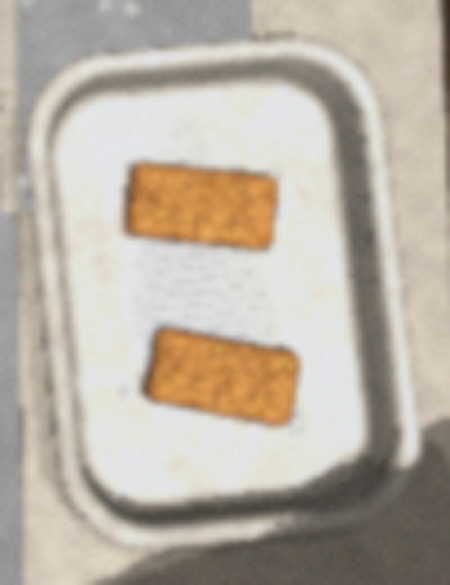

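```bash
cat > fit.py <<'E'
from h import *
from scipy.optimize import least_squares
i=ctrl.camera_info('top'); j=ctrl.camera_info('scene')
T=lambda x,y:(130+x/4.5,95+y/4)
S=lambda x,y:(110+x/3,125+y/3)
c,s=np.cos(.17),np.sin(.17)
B=lambda a,y,h:(a*c+h*s,y,156-a*s+h*c)
obs=[(i,(-91,-150,205),None)]
pts=[(i,B(73,68,38),T(130,75)),(i,B(73,-68,38),T(387,38)),(i,B(-70,68,-2),T(178,322)),(i,B(-70,-68,-2),T(420,292)),
(i,(-91,-150,205),(262.5,169)),
(j,B(73,68,38),S(47,193)),(j,B(73,-68,38),S(192,88)),(j,B(-70,-68,38),S(340,180)) ,
(i,(-185,97.5,24) if 0 else (-117-67.5,0,24),T(363,545))]
# paddle center in px
f=lambda p:np.concatenate([np.array(proj((p[0]+np.cos(p[2])*X[0]-np.sin(p[2])*X[1],p[1]+np.sin(p[2])*X[0]+np.cos(p[2])*X[1],X[2]),k))-o for k,X,o in pts])
r=least_squares(f,[596,85,.15],loss='soft_l1'); print(r.x); print(f(r.x).reshape(-1,2).round(1))
np.save('st.npy',r.x)
E
python3 fit.py
```

```text
[5.94373284e+02 8.16270675e+01 1.40365100e-01]
[[ -1.6   0.1]
 [ -0.3   0.3]
 [ -2.6   2.1]
 [  2.1   0.6]
 [  0.1   1. ]
 [ -0.7  -1.8]
 [ -0.2  -1.8]
 [  0.4 -14.3]
 [  0.   -8.5]]
```

```bash
sed -i 's/(-117-67.5,0,24)/(-117-97.5,0,24)/' fit.py; python3 fit.py; cat > mv.py <<'E'
from h import *
import sys
# usage: mv.py x y z yawdeg(tool x world)
def yaw(s): R=Rn.from_rotvec(s['tool_rot']).as_matrix(); return np.degrees(np.arctan2(R[1,0],R[0,0])),R
def rel(x,y,z,w):
    s=ctrl.get_state(); a,R=yaw(s)
    d=R.T@(np.array([x,y,z])-s['position'])/1000
    t=-((w-a+180)%360-180)
    return d.round(4),round(t,1),s['position'].round(1),round(a,1),s['wrist_force'].round(1)
if __name__=='__main__':
    print(*rel(*map(float,sys.argv[1:5])))
E
python3 mv.py 508 -277 170 -6.4
```

```text
[5.95625303e+02 8.17608517e+01 1.31945441e-01]
[[ -1.4  -0.7]
 [ -0.   -0. ]
 [ -2.9   1.4]
 [  1.9   0.4]
 [ -0.2   1.1]
 [ -1.   -2.4]
 [ -0.2  -2. ]
 [ -0.  -14.3]
 [  0.9   2.3]]
[-0.0914 -0.3528  0.0613] -59.8 [ 222.2 -503.1  231.3] -66.2 [-0.7 -0.2 -0.2]
```

Emit:
{"method": "drive_tool", "body": {
  "steps": [-0.012, -0.044, 0.008, -7.5, -0.023, -0.088, 0.015, -15, -0.034, -0.132, 0.023, -22.5, -0.046, -0.176, 0.03, -30, -0.057, -0.22, 0.038, -37.5, -0.069, -0.265, 0.046, -45, -0.08, -0.309, 0.054, -52.5, -0.0914, -0.3528, 0.061, -59.8],
  "hand": 0,
  "newtons": 40
}}

```text
time: 1.7
position: [509.1, -275.9, 170.1]
tool_rot: [3.137, -0.168, 0.0]
wrist_force: [0.5, -0.2, -0.4]
gripper_width: 85.8
```

Emit:
{"method": "drive_tool", "body": {
  "steps": [0, 0, 0, 0, 0, 0, 0, 0]
}}

```text
time: 1.95
position: [507.8, -277.1, 170.3]
tool_rot: [3.137, -0.176, -0.001]
wrist_force: [0.7, -0.3, 0.7]
gripper_width: 85.2
```

```bash
python3 - <<'E'
from h import *
i=ctrl.camera_info('wrist'); im=snap('wrist','w0')
np.save('wi.npy',i,allow_pickle=True)
hsv=cv2.cvtColor(im,cv2.COLOR_RGB2HSV)
m=cv2.inRange(hsv,(8,110,60),(25,255,255))
for c in cv2.findContours(m,0,2)[0]:
    if cv2.contourArea(c)<800: continue
    P=np.array([unproj(u,v,26,i)[:2] for u,v in c[:,0]],np.float32); print(cv2.minAreaRect(P),c[:,0].mean(0))
print([(np.round(d['point']),d['confidence']) for d in ctrl.find_in('portion_a_center','wrist')])
E
python3 mv.py 508 -277 170 -6.4
```

```text
((410.679443359375, -285.794921875), (87.70823669433594, 44.14893341064453), 78.90145874023438) [167.53225806 183.        ]
((511.17181396484375, -276.66314697265625), (87.10116577148438, 42.86978530883789), 82.66004180908203) [261.15789474 165.40350877]
[(array([ 515., -276.,   24.]), 0.93)]
[ 0.0005 -0.0008  0.0007] -0.1 [ 507.4 -277.7  170.7] -6.5 [-0.6  0.2  0.6]
```

View pics/w0.png

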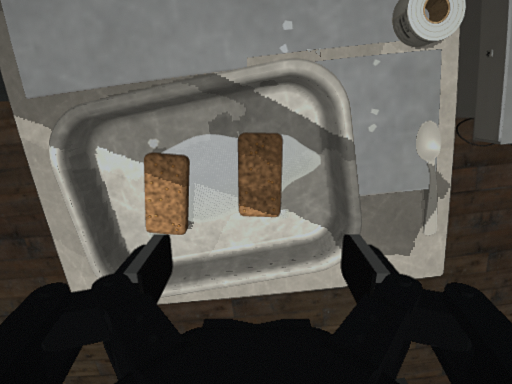

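Emit:
{"method": "drive_tool", "body": {
  "steps": [0.002, 0, 0.04, 1, 0.002, 0, 0.08, 1, 0.002, 0, 0.115, 1, 0.002, 0, 0.135, 1, 0.002, 0, 0.148, 1, 0.002, 0, 0.157, 1, 0.002, 0, 0.157, 1]
}}

```text
time: 2.92
position: [509.8, -277.4, 13.3]
tool_rot: [-3.135, 0.203, 0.0]
wrist_force: [-0.1, 0.0, -0.1]
gripper_width: 85.3
```

Emit:
{"method": "drive_tool", "body": {
  "steps": [0, 0, 0, 0, 0, 0, 0, 0, 0, 0, 0, 0, 0, 0, 0, 0, 0, 0, 0, 0, 0, 0, 0, 0],
  "hand": 255,
  "newtons": 40
}}

```text
time: 3.68
position: [510.3, -277.4, 14.3]
tool_rot: [3.134, -0.202, 0.002]
wrist_force: [-1.3, 0.7, 5.4]
gripper_width: 45.2
```

```bash
python3 - <<'E'
from h import *
im=snap('wrist','w1'); snap('scene','s2')
E
python3 mv.py 508 -277 170 -6.4
```

```text
[-0.0022 -0.     -0.1557] -1.0 [ 510.3 -277.4   14.3] -7.4 [-2.   1.5  5.9]
```

View pics/w1.png

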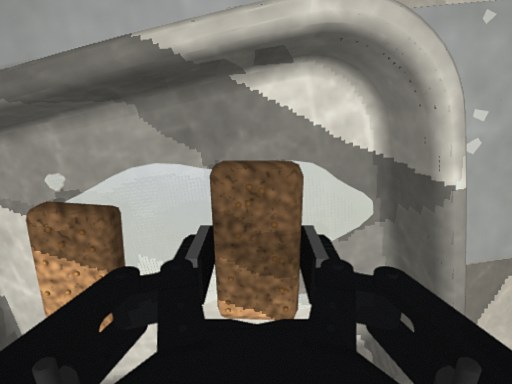

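Emit:
{"method": "drive_tool", "body": {
  "steps": [0, 0, -0.02, 0, 0, 0, -0.05, 0, 0, 0, -0.1, 0, 0, 0, -0.15, 0, 0, 0, -0.2, 0, 0, 0, -0.25, 0, 0, 0, -0.275, 0, 0, 0, -0.275, 0]
}}

```text
time: 4.78
position: [510.6, -277.5, 290.1]
tool_rot: [3.134, -0.202, 0.005]
wrist_force: [-0.4, 0.2, -1.7]
gripper_width: 44.8
```

```bash
python3 mv.py 607.5 83.4 288 97.7;python3 mv.py 540 -200 288 97.7; python3 -c "
from bench import ctrl
print(ctrl.get_state()['joint_positions'],ctrl.get_state()['gripper_width'])"
```

```text
[ 0.0498 -0.3704  0.0018] -105.1 [ 510.6 -277.5  290.1] -7.4 [-0.4  0.2 -1.7]
[ 0.0192 -0.0807  0.0021] -105.1 [ 510.6 -277.5  290.1] -7.4 [-0.4  0.2 -1.7]
[-4.97908412e-01  1.93615270e-01  4.11015317e-01  1.78468979e+00
  1.82014090e-05  1.20157775e+00] 44.78741172920103
```

Emit:
{"method": "drive_tool", "body": {
  "steps": [0.006, -0.035, 0, -8, 0.012, -0.08, 0, -17, 0.018, -0.125, 0, -27, 0.025, -0.17, 0, -37, 0.031, -0.215, 0, -47, 0.037, -0.26, 0, -57, 0.043, -0.3, 0, -67, 0.048, -0.34, 0, -77]
}}

```text
time: 5.78
position: [601.2, 55.2, 286.2]
tool_rot: [-2.573, -1.801, 0.003]
wrist_force: [1.5, -1.0, -1.3]
gripper_width: 45.0
```

```bash
python3 mv.py 607.5 83.4 290 97.7
```

```text
[ 0.0286 -0.0037 -0.0039] -27.7 [601.2  55.2 286.2] 70.0 [ 1.5 -1.  -1.3]
```

Emit:
{"method": "drive_tool", "body": {
  "steps": [0.013, -0.002, 0, -10, 0.022, -0.003, 0, -20, 0.0286, -0.0037, 0, -27.7, 0.0286, -0.0037, 0, -27.7, 0.0286, -0.0037, 0, -27.7]
}}

```text
time: 6.4
position: [607.5, 81.7, 287.3]
tool_rot: [-2.078, -2.355, 0.002]
wrist_force: [-0.1, 0.8, -0.7]
gripper_width: 45.0
```

```bash
python3 - <<'E'
from h import *
i=ctrl.camera_info('wrist');snap('wrist','w2'); snap('scene','s3'); snap('top','t3')
# predicted bucket corners in wrist image
x,y,w=595.6,81.8,.135
c,s=np.cos(.17),np.sin(.17)
for a,b,h in [(70,65,0),(70,-65,0),(-70,65,0),(-70,-65,0),(73,68,38),(73,-68,38),(-70,68,38),(-70,-68,38)]:
    X=(a*c+h*s,b,156-a*s+h*c)
    print((a,b,h),np.round(proj((x+np.cos(w)*X[0]-np.sin(w)*X[1],y+np.sin(w)*X[0]+np.cos(w)*X[1],X[2]),i)))
E
python3 mv.py 607.5 83.4 290 97.7
```

```text
(70, 65, 0) [318. 228.]
(70, -65, 0) [197. 229.]
(-70, 65, 0) [331.  92.]
(-70, -65, 0) [182.  94.]
(73, 68, 38) [328. 252.]
(73, -68, 38) [188. 253.]
(-70, 68, 38) [347.  99.]
(-70, -68, 38) [166. 101.]
[ 0.0018  0.0001 -0.0019] -0.5 [607.6  81.6 288.1] 97.2 [ 0.1 -1.  -0.9]
```

View pics/w2.png

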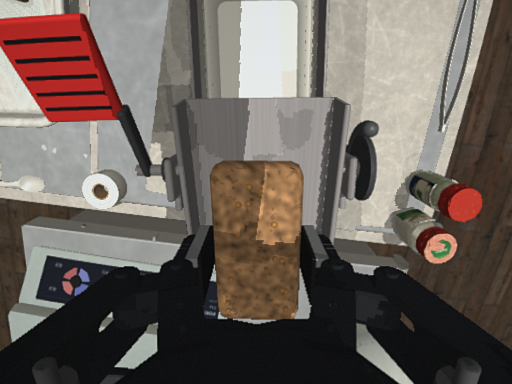

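View pics/s3.png

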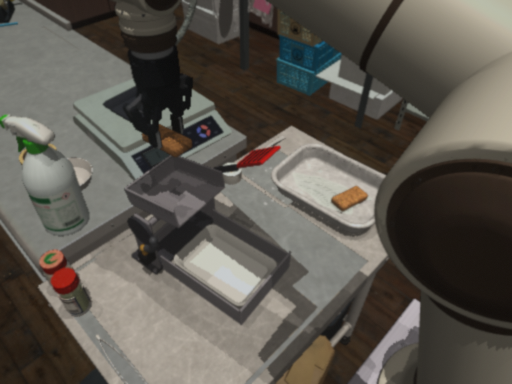

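Emit:
{"method": "drive_tool", "body": {
  "steps": [0.004, 0.001, 0.03, -0.5, 0.004, 0.002, 0.06, -0.5, 0.004, 0.002, 0.085, -0.5, 0.004, 0.002, 0.1, -0.5, 0.004, 0.002, 0.108, -0.5, 0.004, 0.002, 0.113, -0.5, 0.004, 0.002, 0.113, -0.5]
}}

```text
time: 7.42
position: [609.3, 86.1, 175.6]
tool_rot: [2.065, 2.367, 0.001]
wrist_force: [0.3, -0.1, -1.3]
gripper_width: 44.9
```

```bash
python3 - <<'E'
from h import *
snap('wrist','w3'); im=snap('scene','s4'); cv2.imwrite('pics/s4z.png',cv2.resize(im[60:260,100:300],None,fx=3,fy=3,interpolation=2)[:,:,::-1])
E
python3 mv.py 609 86.5 174 97.7
```

```text
[ 0.0004 -0.0004  0.002 ] 0.1 [609.5  86.1 176. ] 97.8 [ 0. -1. -1.]
```

View pics/w3.png

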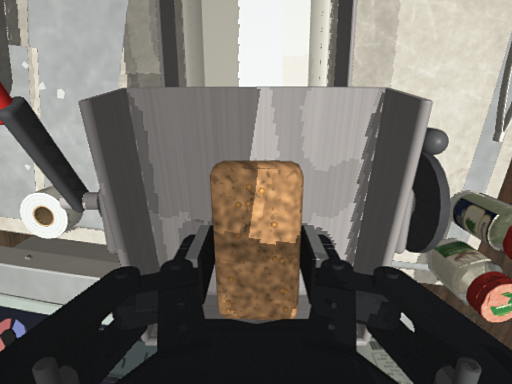

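View pics/s4z.png

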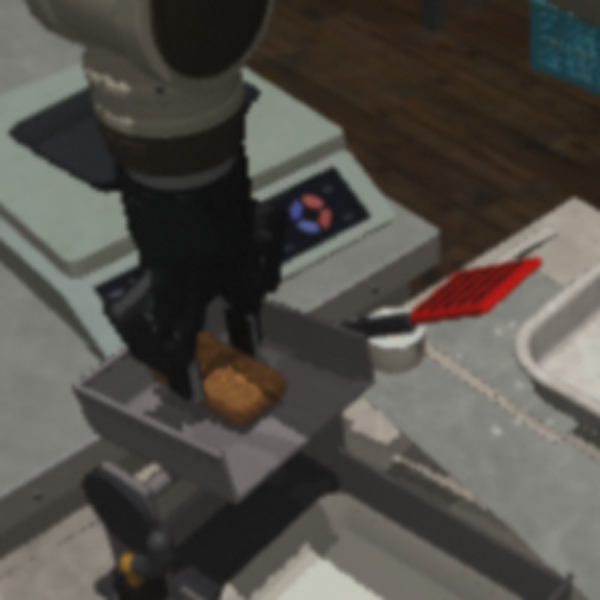

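Emit:
{"method": "drive_tool", "body": {
  "steps": [0, 0, 0.002, 0, 0, 0, 0.004, 0, 0, 0, 0.006, 0, 0, 0, 0.006, 0]
}}

```text
time: 8.02
position: [609.4, 86.1, 169.7]
tool_rot: [2.064, 2.367, 0.001]
wrist_force: [0.2, -0.4, 3.2]
gripper_width: 44.6
```

Light contact with the floor. Open partly.

Emit:
{"method": "drive_tool", "body": {
  "steps": [0, 0, 0, 0, 0, 0, 0, 0, 0, 0, 0, 0],
  "hand": 70
}}

```text
time: 8.4
position: [609.1, 86.1, 169.1]
tool_rot: [-2.065, -2.368, 0.0]
wrist_force: [0.5, 0.6, -0.2]
gripper_width: 61.7
```

Emit:
{"method": "drive_tool", "body": {
  "steps": [0, 0, -0.01, 0, 0, 0, -0.03, 0, 0, 0, -0.06, 0, 0, 0, -0.09, 0, 0, 0, -0.12, 0, 0, 0, -0.12, 0]
}}

```text
time: 9.15
position: [609.8, 86.2, 292.5]
tool_rot: [2.063, 2.366, 0.005]
wrist_force: [0.3, 0.1, -0.8]
gripper_width: 61.7
```

```bash
python3 - <<'E'
from h import *
snap('wrist','w4')
E
python3 mv.py 410.7 -285.8 180 -11.1
```

```text
[-0.3414 -0.248   0.11  ] 108.9 [609.6  86.2 290.6] 97.8 [ 0.4 -0.6 -0.1]
```

View pics/w4.png

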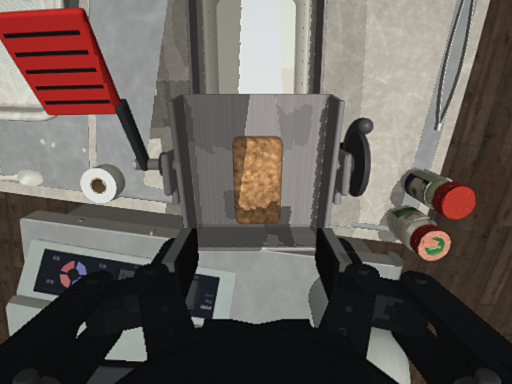

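Emit:
{"method": "drive_tool", "body": {
  "steps": [-0.034, -0.025, 0, 8, -0.075, -0.054, 0, 18, -0.116, -0.084, 0, 28, -0.157, -0.114, 0, 38, -0.198, -0.144, 0, 48, -0.239, -0.174, 0, 58, -0.28, -0.204, 0, 68, -0.32, -0.233, 0, 78],
  "hand": 0
}}

```text
time: 10.2
position: [420.6, -263.8, 288.4]
tool_rot: [-3.096, -0.532, 0.001]
wrist_force: [-0.5, -0.2, -0.6]
gripper_width: 85.6
```

```bash
python3 mv.py 409 -286 170 -11.3
```

```text
[-0.0183  0.0172  0.1184] 30.8 [ 420.6 -263.8  288.4] 19.5 [-0.5 -0.2 -0.6]
```

Emit:
{"method": "drive_tool", "body": {
  "steps": [-0.006, 0.006, 0.03, 10, -0.012, 0.012, 0.07, 20, -0.018, 0.017, 0.11, 30.8, -0.018, 0.017, 0.118, 30.8, -0.018, 0.017, 0.118, 30.8, -0.018, 0.017, 0.118, 30.8]
}}

```text
time: 10.95
position: [411.4, -284.8, 172.9]
tool_rot: [3.127, -0.296, 0.003]
wrist_force: [0.6, -0.6, 0.4]
gripper_width: 85.5
```

```bash
python3 - <<'E'
from h import *
i=ctrl.camera_info('wrist'); im=snap('wrist','w5')
hsv=cv2.cvtColor(im,cv2.COLOR_RGB2HSV)
m=cv2.inRange(hsv,(8,110,60),(25,255,255))
for c in cv2.findContours(m,0,2)[0]:
    if cv2.contourArea(c)<800: continue
    P=np.array([unproj(u,v,26,i)[:2] for u,v in c[:,0]],np.float32); print(cv2.minAreaRect(P),c[:,0].mean(0))
E
python3 mv.py 409 -286 14 -11.3
```

```text
((408.39056396484375, -285.8474426269531), (85.828857421875, 42.86178970336914), 77.95597076416016) [251.6122449  160.67346939]
[-0.0025  0.0014  0.1589] 0.5 [ 411.5 -284.9  172.9] -10.8 [ 0.5 -0.3 -0. ]
```

View pics/w5.png

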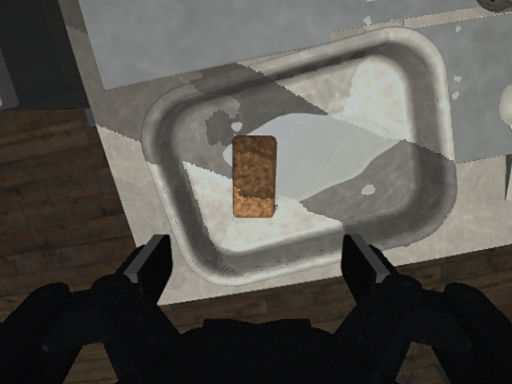

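Emit:
{"method": "drive_tool", "body": {
  "steps": [-0.003, 0.001, 0.04, 1, -0.003, 0.001, 0.08, 1, -0.003, 0.001, 0.115, 1, -0.003, 0.001, 0.135, 1, -0.003, 0.001, 0.149, 1, -0.003, 0.001, 0.158, 1, -0.003, 0.001, 0.158, 1]
}}

```text
time: 11.88
position: [407.7, -285.1, 13.4]
tool_rot: [-3.124, 0.327, 0.0]
wrist_force: [-0.2, -0.0, -0.2]
gripper_width: 85.7
```

Emit:
{"method": "drive_tool", "body": {
  "steps": [0, 0, 0, 0, 0, 0, 0, 0, 0, 0, 0, 0, 0, 0, 0, 0, 0, 0, 0, 0, 0, 0, 0, 0],
  "hand": 255,
  "newtons": 40
}}

```text
time: 12.62
position: [408.1, -285.4, 14.2]
tool_rot: [3.124, -0.328, 0.002]
wrist_force: [-0.8, 0.9, 5.6]
gripper_width: 44.6
```

Emit:
{"method": "drive_tool", "body": {
  "steps": [0, 0, -0.02, 0, 0, 0, -0.05, 0, 0, 0, -0.1, 0, 0, 0, -0.15, 0, 0, 0, -0.2, 0, 0, 0, -0.25, 0, 0, 0, -0.285, 0, 0, 0, -0.285, 0]
}}

```text
time: 13.62
position: [408.2, -285.6, 300.8]
tool_rot: [3.122, -0.328, 0.006]
wrist_force: [0.1, 0.6, -2.6]
gripper_width: 44.4
```

```bash
python3 mv.py 609.4 86 300 97.8
```

```text
[ 0.1197 -0.4053  0.0006] -109.8 [ 408.2 -285.6  300.8] -12.0 [ 0.1  0.6 -2.6]
```

Emit:
{"method": "drive_tool", "body": {
  "steps": [0.009, -0.031, 0, -8, 0.021, -0.072, 0, -18, 0.033, -0.113, 0, -28, 0.046, -0.155, 0, -38, 0.058, -0.197, 0, -48, 0.071, -0.239, 0, -58, 0.083, -0.281, 0, -68, 0.096, -0.325, 0, -78]
}}

```text
time: 14.62
position: [569.2, 14.2, 296.8]
tool_rot: [-2.629, -1.719, 0.002]
wrist_force: [-0.2, -0.5, -1.4]
gripper_width: 44.4
```

```bash
python3 mv.py 609.4 86 300 97.8
```

```text
[ 0.0819  0.008  -0.0033] -31.5 [569.2  14.2 296.8] 66.3 [-0.2 -0.5 -1.4]
```

Emit:
{"method": "drive_tool", "body": {
  "steps": [0.027, 0.003, 0, -10, 0.055, 0.005, 0, -20, 0.075, 0.008, 0, -29, 0.082, 0.008, 0, -31.5, 0.082, 0.008, 0, -31.5, 0.082, 0.008, 0, -31.5]
}}

```text
time: 15.38
position: [609.3, 83.8, 298.3]
tool_rot: [-2.074, -2.36, 0.0]
wrist_force: [0.2, -0.3, -1.5]
gripper_width: 44.5
```

```bash
python3 mv.py 609.4 86 202 97.8; python3 - <<'E'
from h import *
snap('wrist','w6')
E
```

```text
[0.0021 0.0004 0.0963] -0.4 [609.3  83.8 298.3] 97.4 [ 0.2 -0.3 -1.5]
```

View pics/w6.png

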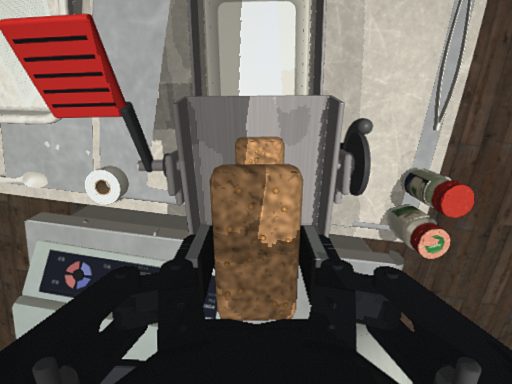

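Emit:
{"method": "drive_tool", "body": {
  "steps": [0.002, 0, 0.03, 0, 0.002, 0, 0.06, 0, 0.002, 0, 0.08, 0, 0.002, 0, 0.093, 0, 0.002, 0, 0.099, 0, 0.002, 0, 0.102, 0, 0.002, 0, 0.102, 0]
}}

```text
time: 16.3
position: [609.5, 86.5, 196.8]
tool_rot: [2.071, 2.362, 0.001]
wrist_force: [-0.3, 0.6, -1.2]
gripper_width: 44.9
```

Emit:
{"method": "drive_tool", "body": {
  "steps": [0, 0, 0.002, 0, 0, 0, 0.003, 0, 0, 0, 0.003, 0]
}}

```text
time: 16.68
position: [609.4, 86.5, 193.3]
tool_rot: [-2.071, -2.362, 0.0]
wrist_force: [0.4, -0.0, -0.6]
gripper_width: 44.7
```

Emit:
{"method": "drive_tool", "body": {
  "steps": [0, 0, 0.002, 0, 0, 0, 0.004, 0, 0, 0, 0.004, 0]
}}

```text
time: 17.05
position: [609.4, 86.5, 189.5]
tool_rot: [2.071, 2.362, 0.001]
wrist_force: [-0.4, -0.3, 1.3]
gripper_width: 44.8
```

Contact (weight gone). Release.

Emit:
{"method": "drive_tool", "body": {
  "steps": [0, 0, 0, 0, 0, 0, 0, 0, 0, 0, 0, 0],
  "hand": 70
}}

```text
time: 17.42
position: [609.3, 86.5, 189.3]
tool_rot: [2.071, 2.362, 0.0]
wrist_force: [0.5, 0.8, -0.7]
gripper_width: 62.0
```

Emit:
{"method": "drive_tool", "body": {
  "steps": [0, 0, -0.01, 0, 0, 0, -0.03, 0, 0, 0, -0.06, 0, 0, 0, -0.09, 0, 0, 0, -0.105, 0, 0, 0, -0.105, 0]
}}

```text
time: 18.18
position: [609.8, 86.6, 296.0]
tool_rot: [2.07, 2.361, 0.003]
wrist_force: [-0.2, -0.5, -0.5]
gripper_width: 62.0
```

```bash
python3 - <<'E'
from h import *
snap('wrist','w7'); im=snap('scene','s5'); cv2.imwrite('pics/s5z.png',cv2.resize(im[100:250,100:300],None,fx=3,fy=3,interpolation=2)[:,:,::-1])
i=ctrl.camera_info('wrist'); print([(np.round(d['point']),d['confidence']) for d in ctrl.find_in('paddle','wrist')])
x,y=598,84;w=.135
X=(-100,-150); print('press',x+np.cos(w)*X[0]-np.sin(w)*X[1],y+np.sin(w)*X[0]+np.cos(w)*X[1])
im=cv2.imread('pics/w7.png');hsv=cv2.cvtColor(im,cv2.COLOR_BGR2HSV)
m=cv2.inRange(hsv,(0,150,60),(6,255,255))|cv2.inRange(hsv,(172,150,60),(180,255,255)); m[:,200:]=0
c=max(cv2.findContours(m,0,2)[0],key=cv2.contourArea)
P=np.array([unproj(u,v,205,i)[:2] for u,v in c[:,0]],np.float32); print(cv2.minAreaRect(P))
E
```

```text
[]
press 519.0984135306475 -78.09423078141701
((528.323486328125, -75.60003662109375), (75.5401382446289, 90.13038635253906), 8.119155883789062)
```

View pics/w7.png

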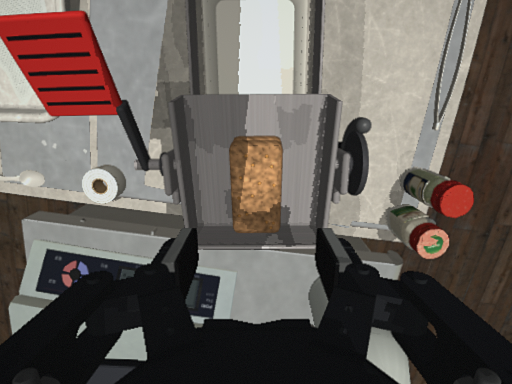

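View pics/s5z.png

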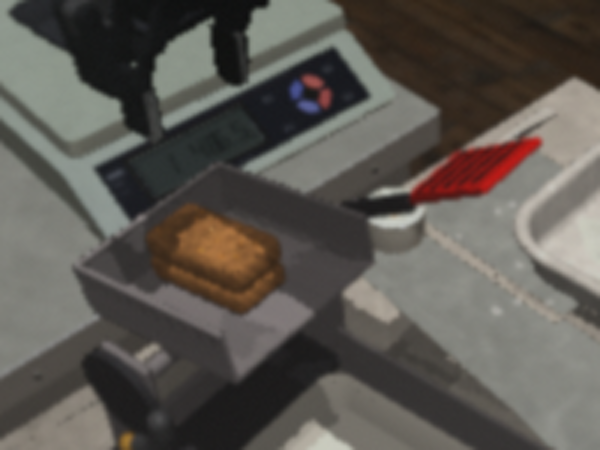

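```bash
python3 mv.py 519.5 -78 255 97.8
```

```text
[-0.1513 -0.1105  0.0386] -0.3 [609.2  86.5 293.5] 97.5 [-0.1  0.3  0.3]
```

Emit:
{"method": "drive_tool", "body": {
  "steps": [-0.03, -0.022, 0, 0, -0.06, -0.044, 0, 0, -0.09, -0.066, 0.01, 0, -0.12, -0.088, 0.02, 0, -0.145, -0.106, 0.03, 0, -0.151, -0.11, 0.038, 0, -0.151, -0.11, 0.038, 0, -0.151, -0.11, 0.038, 0],
  "hand": 255
}}

```text
time: 19.32
position: [520.4, -76.9, 256.3]
tool_rot: [-2.07, -2.363, -0.0]
wrist_force: [-0.0, 0.3, -0.3]
gripper_width: 0.4
```

```bash
python3 - <<'E'
from h import *
snap('top','t4');im=snap('scene','s6'); cv2.imwrite('pics/s6z.png',cv2.resize(im[70:270,150:350],None,fx=3,fy=3,interpolation=2)[:,:,::-1])
E
python3 mv.py 519.5 -78 210 97.8
```

```text
[-0.001  -0.0012  0.0464] -0.2 [520.5 -76.9 256.4] 97.6 [-0.6 -0.3 -0.7]
```

View pics/s6z.png

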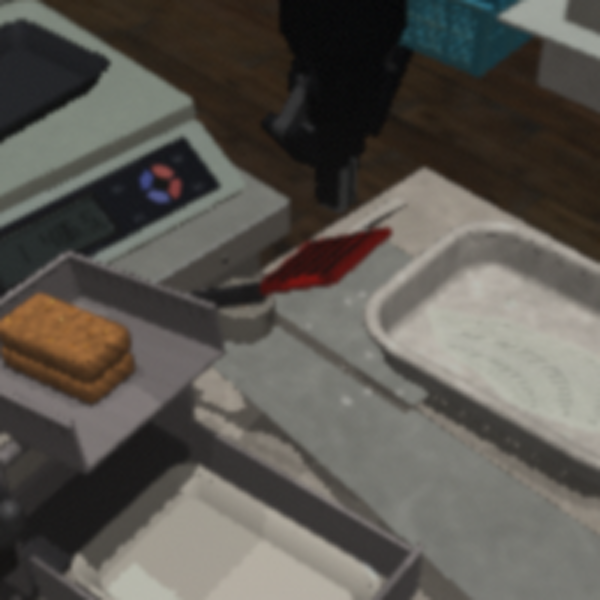

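Positioned above the paddle. Press down stepwise.

Emit:
{"method": "drive_tool", "body": {
  "steps": [-0.001, -0.001, 0.015, 0, -0.001, -0.001, 0.027, 0, -0.001, -0.001, 0.033, 0, -0.001, -0.001, 0.038, 0, -0.001, -0.001, 0.043, 0, -0.001, -0.001, 0.048, 0, -0.001, -0.001, 0.053, 0, -0.001, -0.001, 0.058, 0]
}}

```text
time: 20.42
position: [519.6, -78.9, 199.9]
tool_rot: [2.069, 2.36, 0.002]
wrist_force: [-2.4, 0.0, 10.0]
gripper_width: 0.1
```

Emit:
{"method": "drive_tool", "body": {
  "steps": [0, 0, 0.012, 0, 0, 0, 0.024, 0, 0, 0, 0.036, 0, 0, 0, 0.048, 0, 0, 0, 0.06, 0, 0, 0, 0.072, 0, 0, 0, 0.084, 0, 0, 0, 0.096, 0]
}}

```text
time: 21.42
position: [521.1, -78.8, 104.1]
tool_rot: [2.068, 2.359, 0.005]
wrist_force: [3.0, 0.9, 10.1]
gripper_width: -0.1
```

```bash
python3 - <<'E'
from h import *
im=snap('scene','s7'); cv2.imwrite('pics/s7z.png',cv2.resize(im[100:320,100:340],None,fx=2.7,fy=2.7,interpolation=2)[:,:,::-1])
E
```

```text
(no output)
```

View pics/s7z.png

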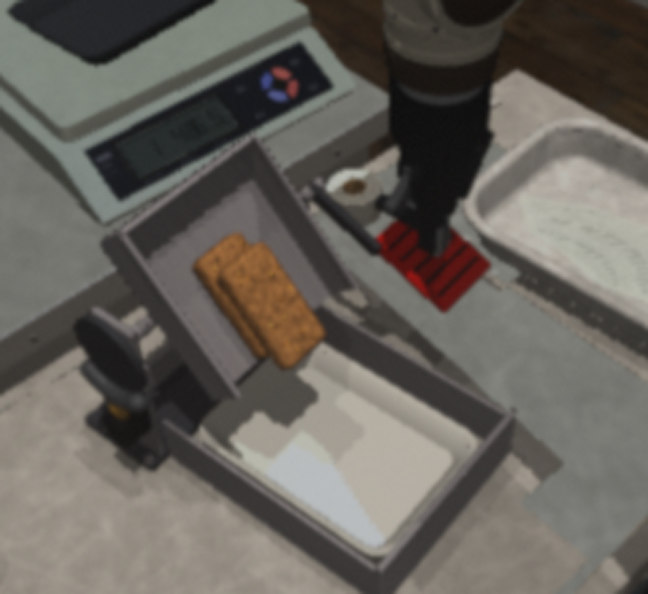

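Emit:
{"method": "drive_tool", "body": {
  "steps": [0, 0, 0.01, 0, 0, 0, 0.018, 0, 0, 0, 0.024, 0, 0, 0, 0.028, 0, 0, 0, 0.028, 0]
}}

```text
time: 22.1
position: [520.0, -78.9, 75.4]
tool_rot: [2.07, 2.361, 0.002]
wrist_force: [-0.8, -0.7, 6.9]
gripper_width: 0.1
```

Emit:
{"method": "drive_tool", "body": {
  "steps": [0, 0, 0.002, 0, 0, 0, 0.004, 0, 0, 0, 0.004, 0]
}}

```text
time: 22.48
position: [520.6, -78.8, 73.6]
tool_rot: [2.068, 2.359, 0.004]
wrist_force: [-5.1, 1.4, 21.5]
gripper_width: -0.2
```

```bash
python3 - <<'E'
from h import *
im=snap('scene','s8'); cv2.imwrite('pics/s8z.png',cv2.resize(im[100:320,100:340],None,fx=2.7,fy=2.7,interpolation=2)[:,:,::-1])
E
```

```text
(no output)
```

View pics/s8z.png

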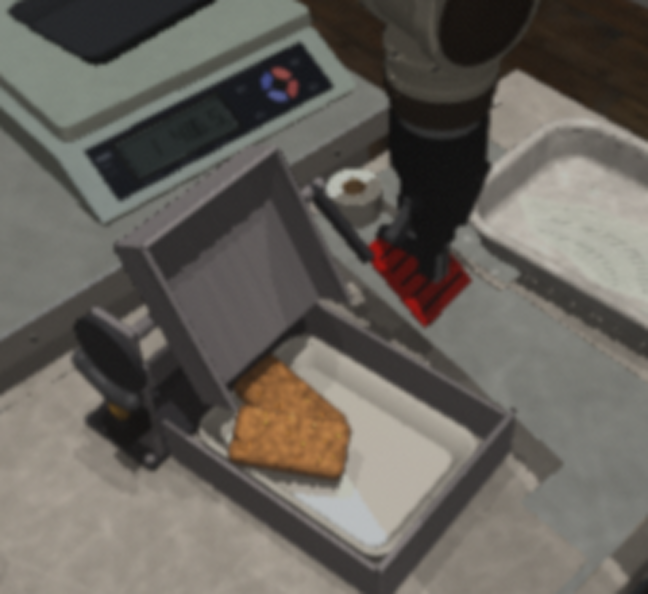

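Emit:
{"method": "drive_tool", "body": {
  "steps": [0, 0, -0.001, 0, 0, 0, -0.001, 0]
}}

```text
time: 22.78
position: [520.5, -78.8, 73.8]
tool_rot: [2.069, 2.36, 0.004]
wrist_force: [-3.3, 1.3, 15.2]
gripper_width: -0.1
```

```bash
python3 - <<'E'
from h import *
im=snap('top','t8'); cv2.imwrite('pics/t8z.png',cv2.resize(im[100:250,150:290],None,fx=4,fy=4,interpolation=2)[:,:,::-1])
print(ctrl.get_state()['wrist_force'])
for c in ['top','scene']: print([(np.round(d['point']),d['confidence']) for d in ctrl.find_in('portion_a_center',c)])
i=ctrl.camera_info('top')
# tray prediction: centre 598,84 -> -117 along station x
x,y,w=598,84,.135
for a in (-58,58):
  for b in (-88,88):
    X=(-117+b,a); print(a,b,np.round((np.array(proj((x+np.cos(w)*X[0]-np.sin(w)*X[1],y+np.sin(w)*X[0]+np.cos(w)*X[1],20),i))-[150,100])*4))
E
```

```text
[-1.98022037  1.23545822 15.32043139]
[(array([530.,  66.,  32.]), 0.71)]
[(array([546.,  72.,  34.]), 0.88)]
-58 -88 [329. 503.]
-58 88 [292. 246.]
58 -88 [157. 529.]
58 88 [123. 271.]
```

View pics/t8z.png

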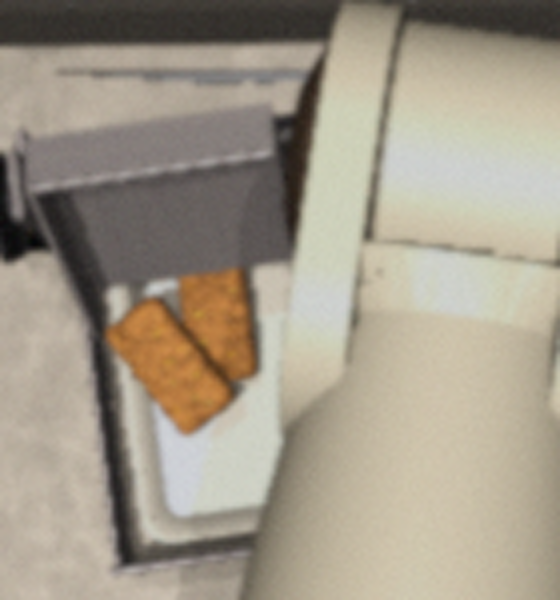

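Emit:
{"method": "drive_tool", "body": {
  "steps": [0, 0, -0.012, 0, 0, 0, -0.027, 0, 0, 0, -0.042, 0, 0, 0, -0.057, 0, 0, 0, -0.072, 0, 0, 0, -0.087, 0, 0, 0, -0.102, 0, 0, 0, -0.117, 0]
}}

```text
time: 23.92
position: [519.7, -78.6, 189.5]
tool_rot: [2.07, 2.362, 0.001]
wrist_force: [3.1, 1.9, 2.4]
gripper_width: 0.1
```

Emit:
{"method": "drive_tool", "body": {
  "steps": [0, 0, -0.015, 0, 0, 0, -0.03, 0, 0, 0, -0.05, 0, 0, 0, -0.075, 0, 0, 0, -0.1, 0, 0, 0, -0.1, 0]
}}

```text
time: 24.68
position: [519.3, -78.9, 289.9]
tool_rot: [2.07, 2.361, 0.001]
wrist_force: [0.1, 0.5, -0.8]
gripper_width: -0.0
```

```bash
python3 mv.py 400 -250 290 97.8
```

```text
[-0.1541 -0.1406 -0.0002] -0.3 [519.3 -78.9 289.9] 97.5 [ 0.1  0.5 -0.8]
```

Move the arm aside to see.

Emit:
{"method": "drive_tool", "body": {
  "steps": [-0.03, -0.028, 0, 0, -0.06, -0.055, 0, 0, -0.09, -0.083, 0, 0, -0.12, -0.11, 0, 0, -0.15, -0.14, 0, 0, -0.15, -0.14, 0, 0, -0.15, -0.14, 0, 0, -0.15, -0.14, 0, 0]
}}

```text
time: 25.68
position: [400.4, -245.1, 287.8]
tool_rot: [-2.069, -2.363, 0.0]
wrist_force: [-0.6, 0.7, -0.2]
gripper_width: -0.1
```

```bash
python3 - <<'E'
from h import *
im=snap('top','t9'); a=cv2.resize(im[95:245,140:290],None,fx=2.6,fy=2.6,interpolation=2)
im=snap('scene','s9'); b=cv2.resize(im[120:320,110:310],None,fx=2,fy=2,interpolation=2)[:390]
cv2.imwrite('pics/e9.png',np.hstack([a[:390],b])[:,:,::-1])
print(ctrl.get_state()['time'])
E
```

```text
25.775
```

View pics/e9.png

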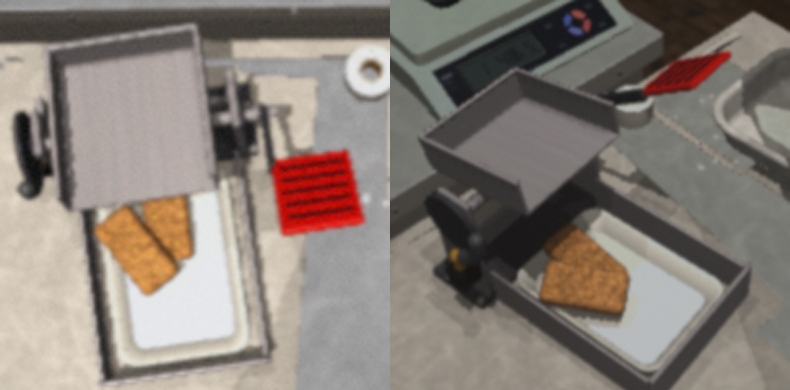

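```bash
python3 - <<'E'
from h import *
for n in ['top0','t9']:
    im=cv2.imread(f'pics/{n}.png');hsv=cv2.cvtColor(im,cv2.COLOR_BGR2HSV)
    m=cv2.inRange(hsv,(0,150,80),(6,255,255))|cv2.inRange(hsv,(172,150,80),(180,255,255)); m[:,:235]=0;m[:140]=0;m[200:]=0;m[:,290:]=0
    print(n,cv2.minAreaRect(max(cv2.findContours(m,0,2)[0],key=cv2.contourArea)))
a=cv2.imread('pics/top0.png')[100:175,150:235].astype(int);b=cv2.imread('pics/t9.png')[100:175,150:235].astype(int);print(abs(a-b).mean())
ctrl.job_done()
E
```

```text
top0 ((261.31878662109375, 168.47314453125), (29.775218963623047, 31.513072967529297), 79.99201965332031)
t9 ((261.3160095214844, 168.48800659179688), (29.873872756958008, 31.394397735595703), 79.69515228271484)
4.6976732026143795
the job is handed in; nothing more can be done
```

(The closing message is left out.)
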